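# Charge the leak tester and hold its dial at the third click

## Task

Leak-test the bottle standing in the blue tester: first press the pump's hinged pedal right down to its stop and let it spring fully back up, then press the red lever bar of the tester's spring-return dial down past the first two clicks to the third (green) click, without forcing it on to the red mark. Finish while still holding the bar down at the third click with the fingers: do not let go. Leave the bottles and the other things on the bench where they stand.

Things in the scene. Friction and masses are not known exactly. Their poses are not given: they have to be found in the camera images.
- pedal (a joint): Pedal of the pump, a hinged aluminium tread on a dark steel base plate with a yellow cylinder behind its far end. rad: 0 = fully up (sprung), 0.28 = pressed down on its stop (tread level). It springs back by itself. At the rubber pad it takes about 6 N to start and 13 N at the stop, straight down.
- tread_pad (a point): Centre of the top of the black rubber pad on the pedal tread, where to press. Pad 60 mm (x) by 72 mm (y), near the tread's free end. The level hinge, along the pump's y, is 115 mm away towards the pump's +x. Pad top about 73 mm above the bench when up (tread tilted 0.28 rad, free end high), 42 mm at the stop; it shifts 6 mm away from the hinge on the way.
- pump: The pump, fixed to the bench: base plate 200 x 110 x 12 mm, origin under the centre of the plate, x pointing from the pedal's free end towards its hinge, z up.
- dial (a joint): Dial of the tester, turned by pressing its lever down. rad: 0 = rest (lever up), clicks at 0.25, 0.50 (yellow marks) and 0.75 (green mark, the third); red mark and end stop at 1.0. A return spring never lets it stay: pressed straight down on the bar it takes 3 to 12 N, rising, dipping some 2 to 4 N just before each click and stiffening just after it.
- dial_axis (a point): Centre of the dial's hub, on its level axis (along the tester's y), at x = 40, y = -94, z = 120 mm in the tester's frame. The red bar swings about this axis on a radius of 110 mm, on the -x side, 0.4 rad above level at rest; a flat steel arm joins its -y end to the hub.
- lever_bar (a point): Centre of the dial's red lever bar: level, round, 18 mm thick, 60 mm long, along the tester's y, nothing beneath it. Press from above at its middle. In the tester's frame it is at y = -70 mm and at rest x = -61, z = 163; first click x = -69, z = 136; second x = -69, z = 109; third x = -63, z = 82; red mark x = -51, z = 58 mm.
- tester: Leak tester, fixed to the bench: base plate 220 x 200 x 12 mm; on its -y half a blue case 80 mm wide, 150 mm high, front at x = -20 mm, with a white dial face on its -y side; on its +y half a clear test bell (comes down as the dial turns) on a column 262 mm high at x = 110, y = 55 mm. Origin on the bench, 20 mm in front of the plate's centre, x from the lever side to the back, z up.
- bottle_test: White plastic bottle, 50 mm across, 130 mm high, standing in the tester's rubber ring; leave it. Origin under its centre.
- bottle_a: White plastic bottle, 50 mm across, 130 mm high, standing on the bench; leave it. Origin under its centre.
- bottle_b: Another such bottle; leave it. Origin under its centre.
- can: Can with a yellow label, 66 mm across, 100 mm high; leave it. Origin under its centre.
- tape_roll: Brown roll core, 90 mm across, 48 mm high, lying flat; leave it. Origin under its centre.
- cap_tub: Grey open tub, 100 mm across, 70 mm high; leave it. Origin under its centre.
- marker: Black marker, 14 mm thick, about 130 mm long, lying on the bench; leave it. Origin under its middle.

How it is judged (in metres and radians):
On the way, in this order (a step that is already met when the one before it is completed fails the run):
1. the pedal is pressed down to its stop (value of joint pedal above 0.25 rad), for 0.2 s.
2. the pedal is let go and is back up (value of joint pedal below 0.04 rad), for 0.1 s.
3. the fingers hold the dial at the third click (value of joint dial between 0.66 and 0.86 rad and contact force between the fingers and dial above 2.5 N), for 0.6 s.
At the end, for the whole second after the job is handed in: The dial stands still at the third click (joint between 0.66 and 0.86 rad), held there by the fingers on the lever (more than 2.5 N), the pedal is back up (under 0.04 rad), and no bystander has moved 30 mm from where it stood (all of step 3 and velocity of joint dial between -0.1 and 0.1 rad/s and value of joint pedal below 0.04 rad and distance of each of bottle_test, bottle_a, bottle_b, can, tape_roll, cap_tub, marker from where it was at the start of the episode below 0.03 m); the arm keeps its last pose, push and grip.
It fails at once if the dial is forced past the third click to the red mark (0.94 rad) (value of joint dial above 0.94 rad).
It fails at once if a bottle or another bystander is moved 30 mm or more (distance of any of bottle_test, bottle_a, bottle_b, can, tape_roll, cap_tub, marker from where it was at the start of the episode above 0.03 m).
It also fails if it takes over 59 s, if anything falls off the work surface, if the arm or the gripper's body presses on something with over 40 N, if the wrist force passes 120 N, or if a joint passes its speed limit or range.

## Robot

A 6-joint arm with a two-finger parallel gripper is mounted at the origin on the work surface. World frame = base frame: x ahead of the robot, y to its left, z up, the work surface at z = 0. Lengths are in mm, angles in rad, forces in N, time in s.
With the tool pointing down it reaches from about 275 to 1000 mm from the base axis. Payload 8.4 kg.
Tool frame: the origin (TCP) lies at the very end of the fingers, on their centre line; the grasp point (between the pads) lies 19 mm behind it; z points along the fingers, y is the line along which they close (so a half turn about z gives the same grasp; the last joint's range is limited). The gripper opens to 85 mm and grips with 20 to 120 N. Pads are 22 mm wide; open, the fingers measure 114 mm over their backs; the gripper's body (76 mm by 85 mm) begins 54 mm behind the grasp point. The pads swing forward as they close: fully open they stand 13 mm farther back than shut.
Start: joints at [-1.227, 0.353, 1.633, -0, 1.155, -0.002], TCP at [211.842, -588.006, 231.281] pointing down, gripper open.
Joint ranges: [-2.63, 2.63], [-0.92, 2.1], [0.06, 2.66], [-1.3, 4.44], [0, 2.69], [-3.02, 3.02]. Speed limits (rad/s): [2.22, 2.22, 2.79, 3.14, 3.14, 3.14].

## Interface

Orientations are given as [roll, pitch, yaw] about the fixed x, y, z axes, in that order (R = Rz(yaw) Ry(pitch) Rx(roll)).
In Python, from rig import r, vision gives the robot as it stands. The module is installed in compiled form; this text tells all that it offers.
- The arm moves only by the tool play_rows, never from a script. Its argument "steps" is a list of rows, each an object with "delta_pos": the shift along the tool's x, y, z in cm, a list of three; "yaw": the turn about the tool's z in rad; "jaw": the opening in per cent of the stroke, from 0 (shut) to 100 (fully open). A call has exactly 8 rows; each row is the pose to reach, as a shift and turn from the pose commanded when the call began, along the tool's axes at that moment; what a row does not reach only later rows make up. A row lasts 1/10 s, in which the tool goes at most 50 mm and 8.59 degrees, less where a joint would pass 70% of its speed; a pose out of reach is approached as far as the arm can. A call with a gripper value outside its range is refused whole. The fingers move at their own pace and stop on an object; "grip_force" is the grip in N (left out, the last holds). Time passes only in rows, so rows that repeat a pose let the fingers close, or fill a call up. It gives the time, the measured TCP pose, the force, the opening and the grip force at its end, in the units of the state.
- r.sense(): the state, without advancing time (a new reading comes with each control period).
- vision.grab_frame(name): name is "side" or "top"; returns (picture, depth): 400x640x3 uint8, red, green, blue; 400x640 float32, mm along the optical axis (not along the pixel's ray), 0 where there is no reading.
- vision.calibration(name): a dict with "mtx" (3x3 intrinsics, pixels), "extrinsics" (4x4, takes a point from camera to world coordinates). Camera axes: x right, y down, z forward; pixel columns grow to the right and rows downward; lengths in mm; the calibration is good to about 2 mm. A picture is of the moment at which its call begins. calibration takes no time and is no camera call.
- r.sign_off(): hands the job in; it is judged then, once.
Trained networks look in the newest picture that a camera, given by its name, has taken for a name from the list of things; names that differ only in an ending like _2 or _b are one class to them, and where a whole thing is asked for, a point or a joint stands for the part that bears it (a point fixed in the world has none). Each returns a list of dicts, best first, with "conf" (0 to 1); they miss things now and then, are a little off and sometimes report something else, mostly with a low value. They report only what shows in the picture. A call takes as long as a camera call.
- vision.cut_out(camera, thing): "region" (400x640 bool, what is visible of it) and "uv" ([column, row] in pixels, amid what is visible of it).
- vision.landmark_of(camera, thing): "uv" ([column, row] in pixels: a listed point, or the origin of a listed thing).
The state is a dict: "clock": time; "qpos": joint angles; "qvel": joint speeds; "joint_efforts": joint torques, N m; "eef_pos": TCP position; "tcp_rot": TCP orientation; "contact_force": force on the tool from outside, world axes, zero at the start; "wrist_torque": the same for the moment, N m; "opening": opening from 0.0 (shut) to 1.0 (fully open); "grasp_force": force on a finger pad.
Only numpy, scipy, OpenCV 4.12 (cv2) and the standard library are available. Lean on these libraries where they do the work, as an engineer would, in place of code of your own. Each camera call takes 0.05 s, during which the arm holds its last target. There are 200 camera calls.

## Working session

There is one attempt and no reset: what is moved stays moved. The work goes in short steps, Python scripts to look and compute and a tool call to move; the robot and the scene stay as the last step left them, time stands still between calls to the robot, and variables do not carry over. Pictures are saved under pics/ and viewed, at most 10 in all, crops included, and the job is handed in when it is done.

Besides the shell and the picture viewer there is one more tool, called by a JSON object that holds its "api" and its "payload", one argument or row to a line. play_rows: Moves the arm, as the interface text tells. Its arguments: {"type":"object","properties":{"steps":{"type":"array"},"grip_force":{"type":"number"}},"required":["steps"]}

```bash
mkdir -p pics
cat > h.py <<'E'
import numpy as np, cv2
from rig import r, vision
def world(cam,uv,d):
    c=vision.calibration(cam);K=np.array(c["mtx"]);T=np.array(c["extrinsics"])
    p=np.linalg.inv(K)@np.array([uv[0],uv[1],1.0])*d
    return (T@np.append(p,1))[:3]
def atz(cam,uv,z):
    c=vision.calibration(cam);K=np.array(c["mtx"]);T=np.array(c["extrinsics"])
    v=T[:3,:3]@np.linalg.inv(K)@np.array([uv[0],uv[1],1.0]);o=T[:3,3]
    return o+v*(z-o[2])/v[2]
def proj(cam,p):
    c=vision.calibration(cam);K=np.array(c["mtx"]);T=np.linalg.inv(np.array(c["extrinsics"]))
    q=K@(T[:3,:3]@np.array(p)+T[:3,3]); return q[:2]/q[2]
E
python3 - <<'E'
from h import *
np.set_printoptions(precision=1,suppress=True)
for cam in ["top","side"]:
    im,d=vision.grab_frame(cam); cv2.imwrite(f"pics/{cam}0.png",im[:,:,::-1])
    np.save(f"{cam}_d.npy",d);np.save(f"{cam}_i.npy",im)
    print(cam,vision.calibration(cam)["extrinsics"][:3,3] if hasattr(vision.calibration(cam)["extrinsics"],'shape') else vision.calibration(cam)["extrinsics"])
    for t in ["tread_pad","pump","dial_axis","lever_bar","tester","bottle_test","bottle_a","can","tape_roll","cap_tub","marker"]:
        for x in vision.landmark_of(cam,t)[:3]:
            uv=np.array(x["uv"]);u,v=np.clip(uv.round().astype(int),0,[639,399])
            z=d[v,u]
            zz={"tread_pad":73,"dial_axis":120,"lever_bar":163}.get(t,0)
            print(t,round(x["conf"],2),uv,"depth",world(cam,uv,z),"atz",atz(cam,uv,zz))
print(r.sense())
E
```

```text
top [ 400.9    8.2 1416.5]
tread_pad 0.92 [238.2 187.7] depth [554.2 197.4  76.1] atz [554.5 197.8  73. ]
tread_pad 0.61 [307.4 171.6] depth [590.6   8.8  91. ] atz [593.2   8.8  73. ]
pump 0.86 [235.3 178.5] depth [580.4 205.7  69.6] atz [589.6 215.9   0. ]
pump 0.52 [369.  144.4] depth [ 657.8 -158.5  102.7] atz [ 677.8 -171.5    0. ]
pump 0.3 [416.2 182.2] depth [ 544.8 -266.6  166.3] atz [ 563.9 -303.1    0. ]
dial_axis 0.73 [428.6 146.6] depth [ 636.3 -303.9  161.3] atz [ 644.  -314.1  120. ]
tester 0.8 [383.6 160.2] depth [ 628.7 -210.2   11. ] atz [ 630.5 -211.9    0. ]
tester 0.58 [223.6 275.8] depth [314.9 251.7  10.7] atz [314.2 253.6   0. ]
tester 0.26 [305.7 167.6] depth [600.5  13.   98.6] atz [615.4  13.4   0. ]
bottle_test 0.68 [368.9 143.5] depth [ 660.2 -158.3  102.9] atz [ 680.5 -171.3    0. ]
bottle_a 0.62 [312.1 237.5] depth [413.1   1.6 130. ] atz [414.4   0.9   0. ]
bottle_a 0.62 [308.2 167.9] depth [596.4   6.4 118.7] atz [614.3   6.2   0. ]
bottle_a 0.22 [475.4 160.1] depth [ 623.5 -478.2   -1.5] atz [ 623.3 -477.7    0. ]
can 0.89 [154.7 200.5] depth [524.6 4
[... 1269 characters left out ...]
3 148.8] depth [ 470.7 -414.    23.7] atz [ 477.  -443.3    0. ]
cap_tub 0.89 [328.8 136.4] depth [ 616.4 -427.8   29.1] atz [ 628.2 -464.3    0. ]
cap_tub 0.44 [272.4 271.8] depth [554.6 206.7  72.4] atz [580.8 157.1   0. ]
marker 0.82 [361.4 331.8] depth [301.6 259.8  10.2] atz [302.7 253.7   0. ]
{'clock': 1.2, 'qpos': array([-1.2,  0.4,  1.6, -0. ,  1.2, -0. ]), 'qvel': array([-0.,  0., -0., -0.,  0.,  0.]), 'joint_efforts': array([  0. , -60.5, -34.2,   0. ,   0. ,  -0. ]), 'eef_pos': array([ 211.8, -588. ,  231.3]), 'tcp_rot': array([-3.1,  0. ,  0.3]), 'contact_force': array([ 0.2, -0.3,  0.3]), 'wrist_torque': array([-0., -0., -0.]), 'grasp_force': 0.0, 'opening': 0.9995319202122337}
```

View pics/top0.png

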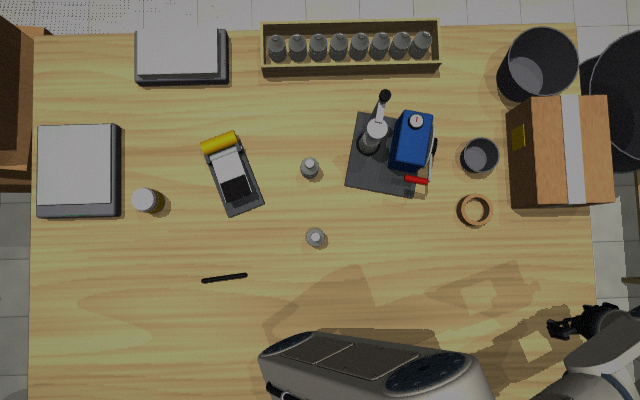

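View pics/side0.png

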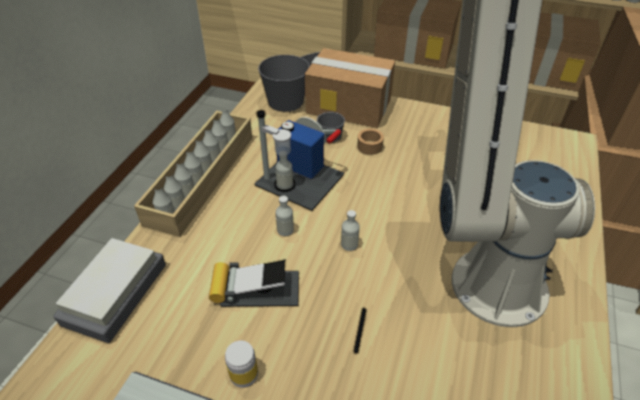

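Run:
```python
from h import *
np.set_printoptions(precision=3,suppress=True)
s=r.sense();print(s['tcp_rot'],s['qpos'])
# red bar points in both depth images
for cam in ["top","side"]:
    im=np.load(cam+"_i.npy").astype(int);d=np.load(cam+"_d.npy")
    m=(im[...,0]>120)&(im[...,1]<70)&(im[...,2]<70)&(d>0)
    n,l,st,c=cv2.connectedComponentsWithStats(m.astype(np.uint8))
    for i in range(1,n):
        if st[i,4]<15: continue
        v,u=np.where(l==i); P=np.array([world(cam,(a,b),d[b,a]) for a,b in zip(u,v)])
        mu=np.median(P,0);w=np.linalg.svd((P-mu)[:,:2],full_matrices=False)[2][0]
        t=(P-mu)[:,:2]@w
        print(cam,st[i],c[i],mu,"dir",np.degrees(np.arctan2(w[1],w[0])),t.min(),t.max(),"mid",mu[:2]+w*(t.min()+t.max())/2, P[:,2].max())
    # dark pad
    if cam=="top":
        m=(im.max(2)<75)&(d>0); m[:, :200]=0; m[:,275:]=0; m[:160]=0;m[230:]=0
        v,u=np.where(m);P=np.array([world(cam,(a,b),d[b,a]) for a,b in zip(u,v)]);k=(P[:,2]>60)&(P[:,2]<90);P=P[k]
        print(k.sum(),P.mean(0),cv2.minAreaRect(P[:,:2].astype(np.float32)))
```

```text
[-3.142  0.     0.346] [-1.227  0.353  1.633 -0.     1.155 -0.002]
top [405 175  23   9 114] [416.386 179.281] [ 552.16  -267.493  170.384] dir -102.23865210978147 -30.313633340251528 27.551815791484778 mid [ 552.452 -266.144] 175.95362604583215
543 [552.739 205.279  73.619] ((553.59521484375, 204.2933807373047), (58.176998138427734, 74.87413024902344), 19.74787139892578)
side [327 129  13  12  66] [333.303 134.924] [ 549.754 -264.294  168.874] dir 104.56433425414849 -190.54488347999234 33.9562870227599 mid [ 569.442 -340.072] 174.98145381647123
```

The top view shows the pad at (238,188), the red bar at (417,180) and free bottles at (310,168) and (316,238). The side view agrees, so I'm moving to above the pad with the fingers shut.

{"api": "play_rows", "payload": {
  "steps": [
    {"delta_pos":[2.4,-2.6,0],"yaw":0,"jaw":0},
    {"delta_pos":[4.8,-5.2,0],"yaw":0,"jaw":0},
    {"delta_pos":[7.3,-7.8,0],"yaw":0,"jaw":0},
    {"delta_pos":[9.8,-10.5,0],"yaw":0,"jaw":0},
    {"delta_pos":[12.3,-13.1,0],"yaw":0,"jaw":0},
    {"delta_pos":[14.8,-15.8,0],"yaw":0,"jaw":0},
    {"delta_pos":[17.3,-18.4,0],"yaw":0,"jaw":0},
    {"delta_pos":[19.7,-21,0],"yaw":0,"jaw":0}
  ],
  "grip_force": 40
}}

```text
clock: 2.0
eef_pos: [326.4, -322.4, 231.5]
tcp_rot: [3.141, -0.0, 0.346]
contact_force: [0.9, 0.2, -0.1]
opening: 0.002
grasp_force: 0.0
```

{"api": "play_rows", "payload": {
  "steps": [
    {"delta_pos":[2.4,-2.6,0],"yaw":0,"jaw":0},
    {"delta_pos":[4.8,-5.2,0],"yaw":0,"jaw":0},
    {"delta_pos":[7.3,-7.8,0],"yaw":0,"jaw":0},
    {"delta_pos":[9.8,-10.5,0],"yaw":0,"jaw":0},
    {"delta_pos":[12.3,-13.1,0],"yaw":0,"jaw":0},
    {"delta_pos":[14.8,-15.8,0],"yaw":0,"jaw":0},
    {"delta_pos":[17.3,-18.4,0],"yaw":0,"jaw":0},
    {"delta_pos":[19.7,-21,0],"yaw":0,"jaw":0}
  ]
}}

```text
clock: 2.8
eef_pos: [440.7, -57.8, 231.6]
tcp_rot: [3.141, -0.001, 0.346]
contact_force: [0.0, 0.4, 1.4]
opening: -0.002
grasp_force: 0.0
```

{"api": "play_rows", "payload": {
  "steps": [
    {"delta_pos":[2.4,-2.6,0],"yaw":0,"jaw":0},
    {"delta_pos":[4.8,-5.2,0],"yaw":0,"jaw":0},
    {"delta_pos":[7.3,-7.8,1],"yaw":0,"jaw":0},
    {"delta_pos":[9.8,-10.5,3],"yaw":0,"jaw":0},
    {"delta_pos":[12.3,-13.1,5],"yaw":0,"jaw":0},
    {"delta_pos":[14.8,-15.8,7],"yaw":0,"jaw":0},
    {"delta_pos":[17.3,-18.4,9],"yaw":0,"jaw":0},
    {"delta_pos":[19.3,-20.9,11],"yaw":0,"jaw":0}
  ]
}}

```text
clock: 3.6
eef_pos: [551.8, 204.5, 120.5]
tcp_rot: [3.142, -0.001, 0.346]
contact_force: [0.5, -0.7, -1.1]
opening: 0.0
grasp_force: 0.0
```

Run:
```python
from h import *
np.set_printoptions(precision=1,suppress=True)
im,d=vision.grab_frame("side"); c=im[200:340,190:350]; cv2.imwrite("pics/s1.png",cv2.resize(c,None,fx=4,fy=4)[:,:,::-1])
s=r.sense();print(s['eef_pos'],s['contact_force'],proj("side",s['eef_pos']),proj("side",[551,203,73]))
```

```text
[551.8 207.8 117.6] [ 0.2  3.  -2.1] [272.1 261.1] [274.3 270.9]
```

View pics/s1.png

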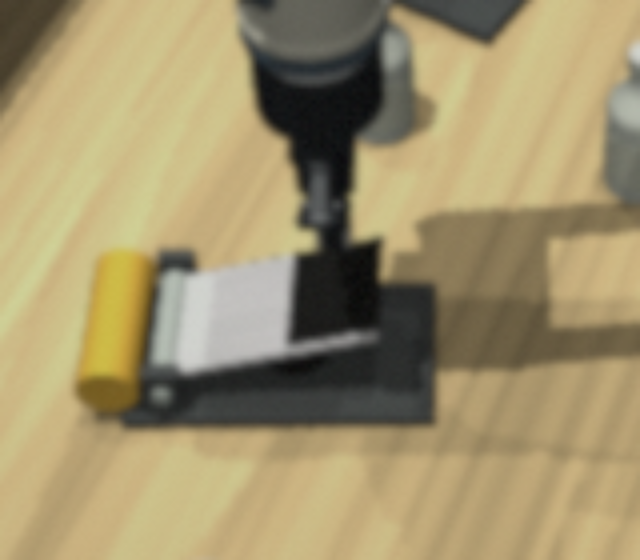

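The shut fingers are above the black pad, with the tip at about (332,245) in the crop. Pressing down now.

{"api": "play_rows", "payload": {
  "steps": [
    {"delta_pos":[0,0.1,1.5],"yaw":0,"jaw":0},
    {"delta_pos":[0,0.2,3],"yaw":0,"jaw":0},
    {"delta_pos":[0,0.2,4.2],"yaw":0,"jaw":0},
    {"delta_pos":[-0.1,0.2,5.2],"yaw":0,"jaw":0},
    {"delta_pos":[-0.2,0.2,6.2],"yaw":0,"jaw":0},
    {"delta_pos":[-0.3,0.2,7.0],"yaw":0,"jaw":0},
    {"delta_pos":[-0.3,0.2,7.6],"yaw":0,"jaw":0},
    {"delta_pos":[-0.3,0.2,7.9],"yaw":0,"jaw":0}
  ]
}}

```text
clock: 4.45
eef_pos: [546.8, 198.2, 42.0]
tcp_rot: [3.141, 0.004, 0.345]
contact_force: [-9.2, -3.9, 13.0]
opening: 0.002
grasp_force: 6.6
```

Run:
```python
from h import *
np.set_printoptions(precision=1,suppress=True)
im,d=vision.grab_frame("side"); c=im[200:340,190:350]; cv2.imwrite("pics/s2.png",cv2.resize(c,None,fx=4,fy=4)[:,:,::-1])
s=r.sense();print(s['eef_pos'],s['contact_force'])
```

```text
[546.8 198.2  42. ] [-8.3 -2.8 13.2]
```

View pics/s2.png

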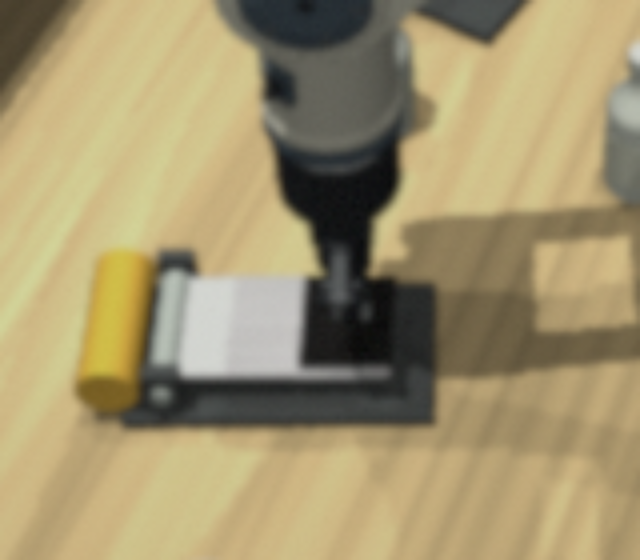

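The tread is level at z 42 with 13 N on it. I'll push a little further to confirm the stop, and hold.

{"api": "play_rows", "payload": {
  "steps": [
    {"delta_pos":[0,0,0.1],"yaw":0,"jaw":0},
    {"delta_pos":[0,0,0.2],"yaw":0,"jaw":0},
    {"delta_pos":[0,0,0.2],"yaw":0,"jaw":0},
    {"delta_pos":[0,0,0.2],"yaw":0,"jaw":0},
    {"delta_pos":[0,0,0.2],"yaw":0,"jaw":0},
    {"delta_pos":[0,0,0.2],"yaw":0,"jaw":0},
    {"delta_pos":[0,0,0.2],"yaw":0,"jaw":0},
    {"delta_pos":[0,0,0.2],"yaw":0,"jaw":0}
  ]
}}

```text
clock: 5.3
eef_pos: [546.8, 198.2, 41.7]
tcp_rot: [3.141, 0.004, 0.345]
contact_force: [-11.9, -5.1, 25.7]
opening: 0.001
grasp_force: 12.9
```

The force doubled with almost no travel, so the pedal is on its stop. Releasing straight up.

{"api": "play_rows", "payload": {
  "steps": [
    {"delta_pos":[0,0,-1],"yaw":0,"jaw":0},
    {"delta_pos":[0,0,-2.5],"yaw":0,"jaw":0},
    {"delta_pos":[0,0,-5],"yaw":0,"jaw":0},
    {"delta_pos":[0,0,-8],"yaw":0,"jaw":0},
    {"delta_pos":[0,0,-11],"yaw":0,"jaw":0},
    {"delta_pos":[0,0,-14],"yaw":0,"jaw":0},
    {"delta_pos":[0,0,-17],"yaw":0,"jaw":0},
    {"delta_pos":[0,0,-20],"yaw":0,"jaw":0}
  ]
}}

```text
clock: 6.1
eef_pos: [548.6, 198.9, 241.4]
tcp_rot: [3.142, -0.0, 0.345]
contact_force: [0.5, -0.7, 0.5]
opening: -0.002
grasp_force: 0.0
```

Run:
```python
from h import *
np.set_printoptions(precision=1,suppress=True)
im,d=vision.grab_frame("side"); c=im[200:340,190:350]; cv2.imwrite("pics/s3.png",cv2.resize(c,None,fx=4,fy=4)[:,:,::-1])
s=r.sense();print(s['eef_pos'],s['tcp_rot'],s['contact_force'])
```

```text
[550.9 199.7 246.6] [ 3.1 -0.   0.3] [2.7 1.  3.6]
```

View pics/s3.png

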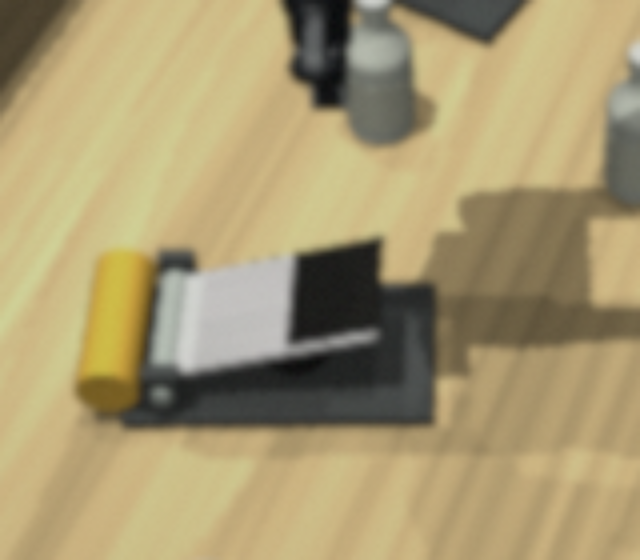

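The pedal has sprung back to its first attitude. Next I'm going to above the bar.

{"api": "play_rows", "payload": {
  "steps": [
    {"delta_pos":[-1,2.7,0],"yaw":0,"jaw":0},
    {"delta_pos":[-2,5.4,0],"yaw":0,"jaw":0},
    {"delta_pos":[-3,8.2,0],"yaw":0,"jaw":0},
    {"delta_pos":[-4,11,0],"yaw":0,"jaw":0},
    {"delta_pos":[-5,13.7,0],"yaw":0,"jaw":0},
    {"delta_pos":[-6,16.4,0],"yaw":0,"jaw":0},
    {"delta_pos":[-7,19.2,0],"yaw":0,"jaw":0},
    {"delta_pos":[-7.9,21.9,0],"yaw":0,"jaw":0}
  ]
}}

```text
clock: 6.95
eef_pos: [548.1, -34.9, 240.0]
tcp_rot: [3.141, -0.0, 0.345]
contact_force: [-0.1, -0.9, -0.5]
opening: 0.003
grasp_force: 0.0
```

{"api": "play_rows", "payload": {
  "steps": [
    {"delta_pos":[-1,2.7,0],"yaw":0.07,"jaw":0},
    {"delta_pos":[-2,5.4,0],"yaw":0.14,"jaw":0},
    {"delta_pos":[-3,8.2,0],"yaw":0.21,"jaw":0},
    {"delta_pos":[-4,11,0],"yaw":0.28,"jaw":0},
    {"delta_pos":[-5,13.7,0],"yaw":0.35,"jaw":0},
    {"delta_pos":[-6,16.4,0],"yaw":0.42,"jaw":0},
    {"delta_pos":[-7,19.2,0],"yaw":0.49,"jaw":0},
    {"delta_pos":[-7.9,21.8,0],"yaw":0.556,"jaw":0}
  ]
}}

```text
clock: 7.75
eef_pos: [547.4, -266.8, 239.9]
tcp_rot: [3.141, -0.0, -0.214]
contact_force: [0.6, -0.0, -0.2]
opening: 0.002
grasp_force: 0.0
```

Run:
```python
from h import *
np.set_printoptions(precision=3,suppress=True)
im,d=vision.grab_frame("side"); c=im[70:210,260:420]; cv2.imwrite("pics/s4.png",cv2.resize(c,None,fx=4,fy=4)[:,:,::-1])
s=r.sense();print(s['eef_pos'],s['tcp_rot'],s['contact_force'])
```

```text
[ 547.582 -270.376  239.962] [ 3.139 -0.001 -0.219] [ 0.293 -4.176  1.238]
```

View pics/s4.png

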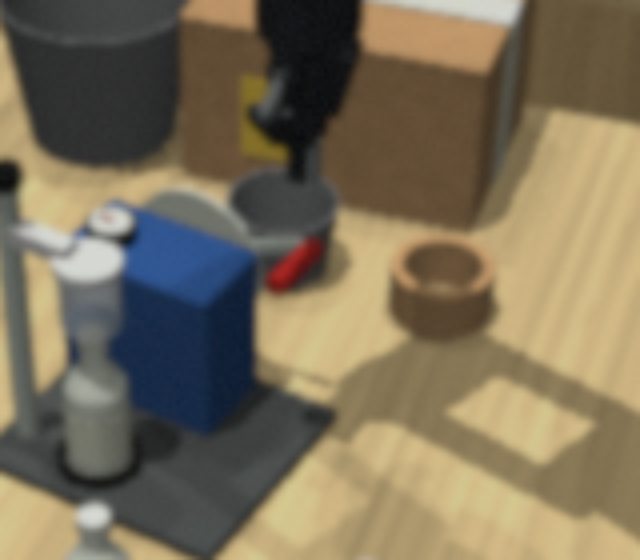

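The finger tip at (298,178) in the crop is right over the red bar at (297,265). Descending in stages.

{"api": "play_rows", "payload": {
  "steps": [
    {"delta_pos":[0.1,0,1.5],"yaw":0,"jaw":0},
    {"delta_pos":[0.1,0,3],"yaw":0,"jaw":0},
    {"delta_pos":[0.1,0,4.5],"yaw":0,"jaw":0},
    {"delta_pos":[0.1,0,5.5],"yaw":0,"jaw":0},
    {"delta_pos":[0.1,0,6.3],"yaw":0,"jaw":0},
    {"delta_pos":[0.1,0,7],"yaw":0,"jaw":0},
    {"delta_pos":[0.1,0,7.7],"yaw":0,"jaw":0},
    {"delta_pos":[0.1,0,8.4],"yaw":0,"jaw":0}
  ]
}}

```text
clock: 8.6
eef_pos: [544.8, -263.5, 159.4]
tcp_rot: [-3.141, 0.01, -0.209]
contact_force: [-38.2, 11.4, 57.6]
opening: 0.002
grasp_force: 28.4
```

Run:
```python
from h import *
np.set_printoptions(precision=3,suppress=True)
im,d=vision.grab_frame("side"); c=im[70:210,260:420]; cv2.imwrite("pics/s5.png",cv2.resize(c,None,fx=4,fy=4)[:,:,::-1])
s=r.sense();print(s['eef_pos'],s['tcp_rot'],s['contact_force'])
```

```text
[ 544.863 -263.508  158.156] [-3.141  0.009 -0.209] [-8.755  2.671 16.945]
```

View pics/s5.png

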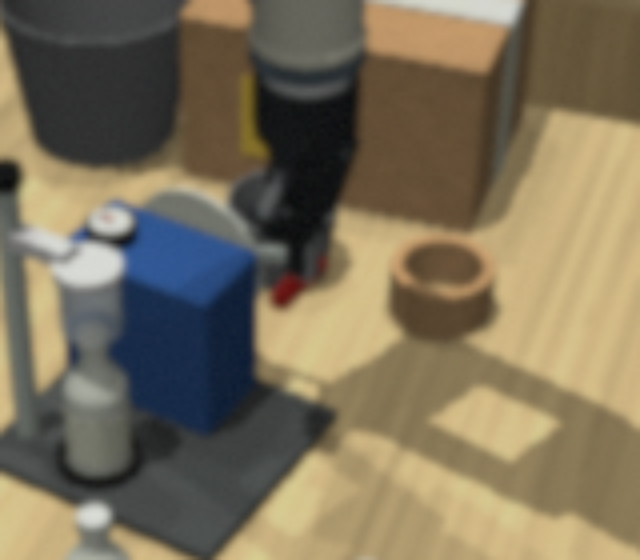

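The bar is moving, but fast motion loads it heavily, so I'll go slower from here.

{"api": "play_rows", "payload": {
  "steps": [
    {"delta_pos":[-0.1,0,0.1],"yaw":0,"jaw":0},
    {"delta_pos":[-0.1,0,0.3],"yaw":0,"jaw":0},
    {"delta_pos":[-0.2,0,0.5],"yaw":0,"jaw":0},
    {"delta_pos":[-0.2,0,0.7],"yaw":0,"jaw":0},
    {"delta_pos":[-0.2,0,0.9],"yaw":0,"jaw":0},
    {"delta_pos":[-0.2,0,1.1],"yaw":0,"jaw":0},
    {"delta_pos":[-0.2,0,1.3],"yaw":0,"jaw":0},
    {"delta_pos":[-0.2,0,1.5],"yaw":0,"jaw":0}
  ]
}}

```text
clock: 9.45
eef_pos: [546.4, -264.3, 142.7]
tcp_rot: [3.141, 0.001, -0.21]
contact_force: [-11.2, 3.3, 17.8]
opening: 0.001
grasp_force: 9.0
```

{"api": "play_rows", "payload": {
  "steps": [
    {"delta_pos":[0,0,0.2],"yaw":0,"jaw":0},
    {"delta_pos":[0,0,0.4],"yaw":0,"jaw":0},
    {"delta_pos":[0,0,0.6],"yaw":0,"jaw":0},
    {"delta_pos":[0,0,0.8],"yaw":0,"jaw":0},
    {"delta_pos":[0,0,1.0],"yaw":0,"jaw":0},
    {"delta_pos":[0,0,1.2],"yaw":0,"jaw":0},
    {"delta_pos":[0,0,1.4],"yaw":0,"jaw":0},
    {"delta_pos":[0,0,1.6],"yaw":0,"jaw":0}
  ]
}}

```text
clock: 10.25
eef_pos: [546.5, -264.4, 126.6]
tcp_rot: [3.141, 0.001, -0.21]
contact_force: [-9.5, 1.6, 17.0]
opening: -0.003
grasp_force: 8.1
```

{"api": "play_rows", "payload": {
  "steps": [
    {"delta_pos":[0,0,0.2],"yaw":0,"jaw":0},
    {"delta_pos":[0,0,0.4],"yaw":0,"jaw":0},
    {"delta_pos":[0,0,0.6],"yaw":0,"jaw":0},
    {"delta_pos":[0,0,0.8],"yaw":0,"jaw":0},
    {"delta_pos":[0,0,1.0],"yaw":0,"jaw":0},
    {"delta_pos":[0,0,1.2],"yaw":0,"jaw":0},
    {"delta_pos":[0.1,0,1.4],"yaw":0,"jaw":0},
    {"delta_pos":[0.1,0,1.6],"yaw":0,"jaw":0}
  ]
}}

```text
clock: 11.05
eef_pos: [547.3, -264.6, 110.7]
tcp_rot: [3.141, 0.002, -0.21]
contact_force: [-10.2, 2.0, 18.5]
opening: 0.0
grasp_force: 9.5
```

{"api": "play_rows", "payload": {
  "steps": [
    {"delta_pos":[0,0,0.2],"yaw":0,"jaw":0},
    {"delta_pos":[0,0,0.4],"yaw":0,"jaw":0},
    {"delta_pos":[0.1,0,0.6],"yaw":0,"jaw":0},
    {"delta_pos":[0.1,0,0.8],"yaw":0,"jaw":0},
    {"delta_pos":[0.1,0,0.9],"yaw":0,"jaw":0},
    {"delta_pos":[0.1,0,1.0],"yaw":0,"jaw":0},
    {"delta_pos":[0.1,0,1.1],"yaw":0,"jaw":0},
    {"delta_pos":[0.1,0,1.2],"yaw":0,"jaw":0}
  ]
}}

```text
clock: 11.85
eef_pos: [549.3, -265.0, 98.4]
tcp_rot: [3.141, -0.0, -0.21]
contact_force: [-4.5, 1.3, 11.8]
opening: -0.001
grasp_force: 5.9
```

Run:
```python
from h import *
np.set_printoptions(precision=3,suppress=True)
im,d=vision.grab_frame("side"); c=im[70:210,260:420]; cv2.imwrite("pics/s6.png",cv2.resize(c,None,fx=4,fy=4)[:,:,::-1])
s=r.sense();print(s['eef_pos'],s['tcp_rot'],s['contact_force'])
```

```text
[ 549.336 -264.998   98.226] [ 3.141 -0.    -0.21 ] [-3.124  1.154  8.067]
```

View pics/s6.png

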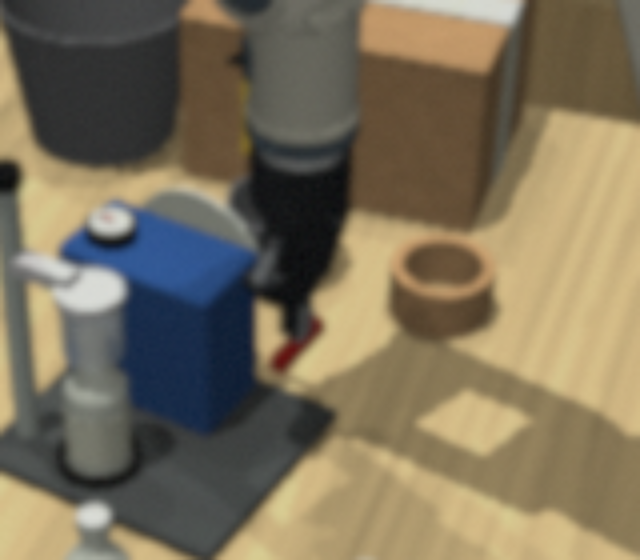

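The bar is at (297,345) under the fingers at z 98, just short of the third click. The last 8 mm go slowly, then hold.

{"api": "play_rows", "payload": {
  "steps": [
    {"delta_pos":[0,0,0.1],"yaw":0,"jaw":0},
    {"delta_pos":[0,0,0.2],"yaw":0,"jaw":0},
    {"delta_pos":[0,0,0.3],"yaw":0,"jaw":0},
    {"delta_pos":[0,0,0.4],"yaw":0,"jaw":0},
    {"delta_pos":[0,0,0.5],"yaw":0,"jaw":0},
    {"delta_pos":[0,0,0.6],"yaw":0,"jaw":0},
    {"delta_pos":[0,0,0.7],"yaw":0,"jaw":0},
    {"delta_pos":[0,0,0.7],"yaw":0,"jaw":0}
  ]
}}

```text
clock: 12.7
eef_pos: [550.7, -265.4, 91.9]
tcp_rot: [3.141, -0.003, -0.21]
contact_force: [-0.4, 0.7, 9.6]
opening: 0.002
grasp_force: 4.9
```

{"api": "play_rows", "payload": {
  "steps": [
    {"delta_pos":[0,0,0],"yaw":0,"jaw":0},
    {"delta_pos":[0,0,0],"yaw":0,"jaw":0},
    {"delta_pos":[0,0,0],"yaw":0,"jaw":0},
    {"delta_pos":[0,0,0],"yaw":0,"jaw":0},
    {"delta_pos":[0,0,0],"yaw":0,"jaw":0},
    {"delta_pos":[0,0,0],"yaw":0,"jaw":0},
    {"delta_pos":[0,0,0],"yaw":0,"jaw":0},
    {"delta_pos":[0,0,0],"yaw":0,"jaw":0}
  ]
}}

```text
clock: 13.5
eef_pos: [550.7, -265.4, 91.7]
tcp_rot: [3.141, -0.003, -0.21]
contact_force: [-1.4, 1.1, 9.4]
opening: -0.0
grasp_force: 4.7
```

z 91.7 puts the dial at about 0.745 rad, held steadily with 9.4 N. Handing in.

```bash
python3 -c "
from rig import r
print(r.sign_off())"
```

```text
the job is handed in; nothing more can be done
None
```

I pressed the pedal to its stop and it sprang back up. The dial is held at about 0.745 rad (third click) with 9.4 N on the bar, and the job is handed in; no verdict came back. I didn't re-measure the bystanders, but none looked moved in the pictures.

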